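Free the cam lock and push the tube carriage home

ROBOT

A 6-joint arm with a two-finger parallel gripper is mounted at the origin on a cart in front of the work surface, level with it; the furniture and walls round the work are solid. World frame = base frame: x ahead of the robot, y to its left, z up, the work surface at z = 0. Lengths are in mm, angles in degrees, forces in N, time in s.
With the tool pointing down it reaches from about 350 to 850 mm from the base axis. Payload 8.1 kg.
Tool frame: the origin (TCP) lies at the very end of the fingers, on their centre line; the grasp point (between the pads) lies 19 mm behind it; x points along the fingers, y is the direction in which the jaws open and shut, and the axes are right-handed (so a half turn about x gives the same grasp; the last joint's range is limited). The gripper opens to 85 mm and grips with 20 to 120 N. Pads are 22 mm wide; open, the fingers measure 114 mm over their backs; the gripper's body (76 mm by 85 mm) begins 54 mm behind the grasp point. The pads swing forward as they close: fully open they stand 13 mm farther back than shut.
Start: joints at [-69.408, 7.471, 85.268, -0, 87.261, -4.893], TCP at [258.186, -541.614, 231.292] pointing down, gripper open.
Joint ranges: [-169.43, 169.43], [-51.17, 129.36], [1.28, 143.12], [-76.62, 256.62], [0, 156.53], [-152.29, 152.29]. Speed limits (degrees/s): [136.94, 136.94, 159.86, 180, 180, 180].

INTERFACE

Orientations are given as [roll, pitch, yaw] about the fixed x, y, z axes, in that order (R = Rz(yaw) Ry(pitch) Rx(roll)).
In Python, from bench import sensors, snapshot, r gives the robot as it stands. The module is installed in compiled form; this text tells all that it offers.
- The arm moves only by the tool drive_tool, never from a script. Its argument "moves" is one flat list of numbers, 6 for each row, row after row: the shift along the tool's x, y, z in cm, then the turn, a rotation vector about the tool's x, y, z in degrees. In form: [tx, ty, tz, wx, wy, wz, tx, ty, tz, wx, wy, wz, ...]. A call has 1 to 20 rows; each row shifts and turns the commanded pose from where the row before left it, along the tool's axes as they then stand; what a row does not reach is not made up. A row lasts 1/12 s, in which the tool goes at most 41.7 mm and 7.16 degrees, less where a joint would pass 70% of its speed; a pose out of reach is approached as far as the arm can. A call with a gripper value outside its range is refused whole. "hand" is the finger opening in cm, from 0 to 8.54, set as the call begins (left out, the last holds). The fingers move at their own pace and stop on an object; "grip_force" is the grip in N (left out, the last holds). Time passes only in rows, so rows that do not move let the fingers close. It gives the time, the measured TCP pose, the force and the opening at its end, in the units of the state.
- sensors.sense(): the state, without advancing time (a new reading comes with each control period).
- snapshot(name): name is "scene" or "top" or "wrist"; returns a dict with "image" (400x640x3 uint8, red, green, blue), "z_map" (400x640 float32, mm along the optical axis (not along the pixel's ray), 0 where there is no reading), "camera_matrix" (3x3 intrinsics, pixels), "eye" and "orientation" of the camera in the world; the wrist camera has in their place "mount" (4x4, takes a point from camera to tool coordinates, whose origin is the TCP and whose axes are the tool frame's). Camera axes: x right, y down, z forward; pixel columns grow to the right and rows downward; lengths in mm; the calibration is good to about 2 mm. A picture is of the moment at which its call begins: read the wrist's pose just before it.
- r.hand_in(): hands the job in, once; it reports no verdict.
The state is a dict: "time": time; "joint_pos": joint angles; "qd": joint speeds; "joint_efforts": joint torques, N m; "tool_pos": TCP position; "tcp_rot": TCP orientation; "ft_force": force on the tool from outside, world axes, zero at the start; "wrist_torque": the same for the moment, N m; "finger_gap": finger opening in mm.
Only numpy, scipy, OpenCV 4.12 (cv2) and the standard library are available. Lean on these libraries where they do the work, as an engineer would, in place of code of your own. Each camera call takes 0.05 s, during which the arm holds its last target.

TASK

On the bench fixture, a cam with a lever blocks the sliding carriage that carries the tube rack. First push the lever round by its upright post until the cam's low side faces the carriage's roller (the lever then points straight along the slide, away from the push plate); only then push the carriage forward by its push plate until it is fully home against the stop block. Do not touch or lift the rack or its tubes, leave the things standing about where they are, and finish clear of everything.

Things in the scene. Friction and masses are not known exactly. Their poses are not given: they have to be found in the camera images.
- fixture: Fixture fixed to the bench: grey base plate 280 x 250 x 10 mm with carriage and cam. Origin at bench height under the middle of the deck at its start; x = forward, the way the carriage slides (away from the robot, within 0.3 rad of world x), y left. Plate spans x -130..150, y -190..60 mm. Aluminium stop block (20 x 76 mm, 44 mm high) at the end of the slide, near face at x = 129 mm.
- carriage (a joint): Forward slide of the carriage (m): 0 = back (start), 0.040 = fully home, nose on the stop block (hard stop). Stays where left; takes about 3 N. Its follower roller (radius 8 mm, below the lever) is blocked by the cam unless the cam is low; the low point leaves 2 mm to spare at home. Forcing it does not help: the cam holds by friction.
- push_face (a point): Centre of the near (-x) face of the carriage's push plate at 80 mm height. The plate is upright, 60 mm wide along the fixture's y, 10 mm thick, its top at z = 105 mm; push on this face toward the fixture's +x. The face lies at fixture x = -123 mm + carriage, y = 0; the rack begins 48 mm beyond it.
- cam (a joint): Angle of cam and lever (rad), growing counterclockwise seen from above: 0 = high point at the roller, lever to fixture -x; pi/2 = lever to -y (outward); pi = low point at the roller, lever to +x. Starts 0 to 0.8, range -0.3 to 3.75: no stop at the low point. Turn it by growing angle, through -y. Stays where left; friction 0.45 N m, about 6 N at the post.
- cam_pivot (a point): Point on the cam's upright turning axis at 52 mm height, at fixture x = 0, y = -130 mm. The cam is a steel disc 60 mm across, set 20 mm off this axis toward the lever, z 21..35 mm. The hub (radius 15 mm) reaches 56 mm high.
- lever_post (a point): Centre of the top of the upright black post on the lever's end: post diameter 16 mm, z from 52 mm (lever top) to 105 mm, 75 mm from the pivot axis. Under the lever nothing of the carriage or cam is higher than 44 mm; the rails, follower arm and roller pass beneath the lever.
- deck (a point): Centre of the top of the carriage's deck (at 30 mm height), moves with the carriage; axes as the fixture's.
- rack: White tube rack, 150 x 52 x 52 mm, standing loose on the deck inside an 8 mm high rim, long side along the slide. Origin at the centre of its underside. Not to be touched.
- tube_a: Capped sample tube (blue cap), 15 x 78 mm, standing loose in the rack, its top 114 mm above the bench. Origin at its lower end.
- tube_b: Capped sample tube (white cap), same size, in the rack.
- tube_c: Capped sample tube (yellow cap), same size, in the rack.
- jar: Bystander: clear jar with a red lid, 63 mm across, 72 mm high, right of the fixture, near its near corner. Origin at the centre of its underside.
- small_beaker: Bystander: small beaker, 58 mm across, 78 mm high, left of the fixture. Origin at the centre of its underside.
- brown_bottle: Bystander: brown reagent bottle with a black cap, 48 mm across, 95 mm high, left of the fixture. Origin at the centre of its underside.
- wash_bottle: Bystander: white wash bottle with a bent spout, 63 x 102 x 205 mm, at the left of the bench. Origin at the centre of its underside.

How it is judged:
By the outcome, as a careful person would: the job done as asked, in the order asked, and still so for the second after the job is handed in, with the robot touching nothing.
It also fails if it takes over 56 s, if anything falls off the work surface, if the arm or the gripper's body presses on something with over 40 N, if the wrist force passes 120 N, or if a joint passes its speed limit or range.

## Working session

There is one attempt and no reset: what is moved stays moved. The work goes in short steps, Python scripts to look and compute and a tool call to move; the robot and the scene stay as the last step left them, time stands still between calls to the robot, and variables do not carry over. Pictures are saved under pics/ and viewed, and the job is handed in when it is done.

Besides the shell and the picture viewer there is one more tool, called after "Request:" by a JSON object that holds its "op" and its "data". drive_tool: Moves the arm, as the interface text tells. Its arguments: {"type":"object","properties":{"moves":{"type":"array","items":{"type":"number"}},"hand":{"type":"number"},"grip_force":{"type":"number"}},"required":["moves"]}

```bash
mkdir -p pics
python3 - <<'E'
from bench import sensors, snapshot, r
import cv2,pickle
print(sensors.sense())
for n in("scene","top"):
    s=snapshot(n); pickle.dump(s,open(n+".pkl","wb"))
    cv2.imwrite(f"pics/{n}0.png",s["image"][:,:,::-1]); print(n,s["camera_matrix"],s["eye"],s["orientation"])
E
```

```text
{'time': 0.0, 'joint_pos': array([-6.94087593e+01,  7.51692763e+00,  8.53292567e+01,  1.50935058e-03,
        8.72609334e+01, -4.89352634e+00]), 'qd': array([ 0.08664292, -0.07847335,  0.02738675, -0.03893921, -0.13186886,
       -0.02856147]), 'joint_efforts': array([ 2.90103917e-04, -5.69406724e+01, -5.00549948e+01, -3.53184532e-05,
        1.46006458e-02,  1.92342270e-05]), 'tool_pos': array([ 257.99413415, -541.09449759,  230.22567471]), 'tcp_rot': array([-95.69980891,  89.89287175, 109.78488456]), 'ft_force': array([-0.10436684,  0.15134176,  0.60940258]), 'wrist_torque': array([-0.0230909 ,  0.04684741,  0.00420744]), 'finger_gap': 85.54372722745146}
scene [[411.97362608   0.         320.0606456 ]
 [  0.         411.97362608 205.8668461 ]
 [  0.           0.           1.        ]] [  40.86069925 -553.95179808  536.41458819] [-119.15523296   -1.08693802  -37.80585962]
top [[360.84258995   0.         314.88887437]
 [  0.         360.84258995 203.62613891]
 [  0.           0.           1.        ]] [440.88677397  79.99314646 973.25582494] [-173.72335884    1.662333    -89.5081309 ]
```

View pics/scene0.png

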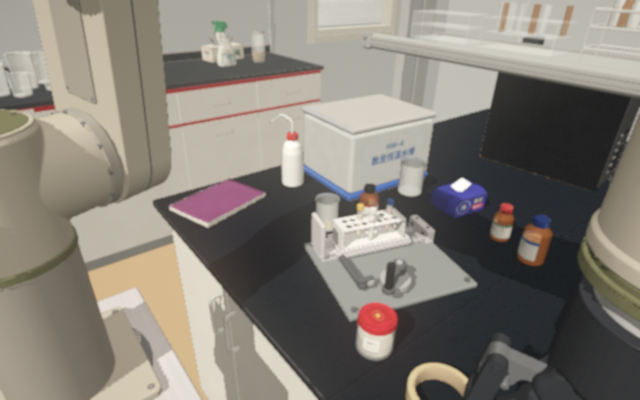

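View pics/top0.png

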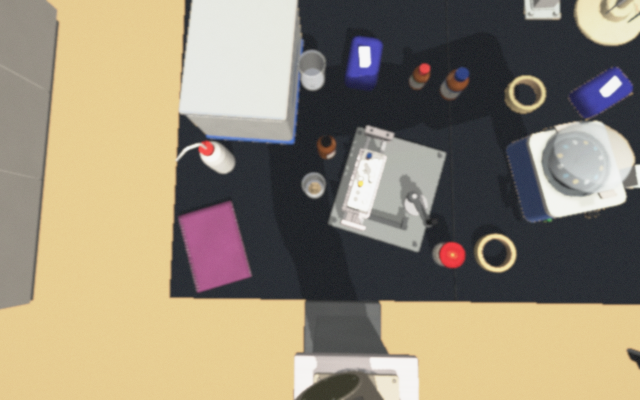

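```bash
cat > h.py <<'E'
import numpy as np,pickle
from scipy.spatial.transform import Rotation as R
def ray(s,u,v):
    K=s["camera_matrix"]; d=np.linalg.inv(K)@[u,v,1]
    return np.array(s["eye"]),R.from_euler('xyz',s["orientation"],degrees=True).as_matrix()@d
def onz(s,u,v,z):
    e,d=ray(s,u,v); return e+d*(z-e[2])/d[2]
def proj(s,p):
    M=R.from_euler('xyz',s["orientation"],degrees=True).as_matrix()
    c=M.T@(np.array(p)-s["eye"]); q=s["camera_matrix"]@c; return q[:2]/q[2]
E
python3 - <<'E'
import cv2,pickle
from h import *
t=pickle.load(open("top.pkl","rb")); s=pickle.load(open("scene.pkl","rb"))
c=t["image"][110:270,300:480,::-1]; cv2.imwrite("pics/topz.png",cv2.resize(c,None,fx=4,fy=3.75 and 4,interpolation=cv2.INTER_CUBIC)[:600])
c=s["image"][170:320,290:490,::-1]; cv2.imwrite("pics/scz.png",cv2.resize(c,None,fx=4,fy=4,interpolation=cv2.INTER_CUBIC))
E
```

```text
(no output)
```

View pics/topz.png

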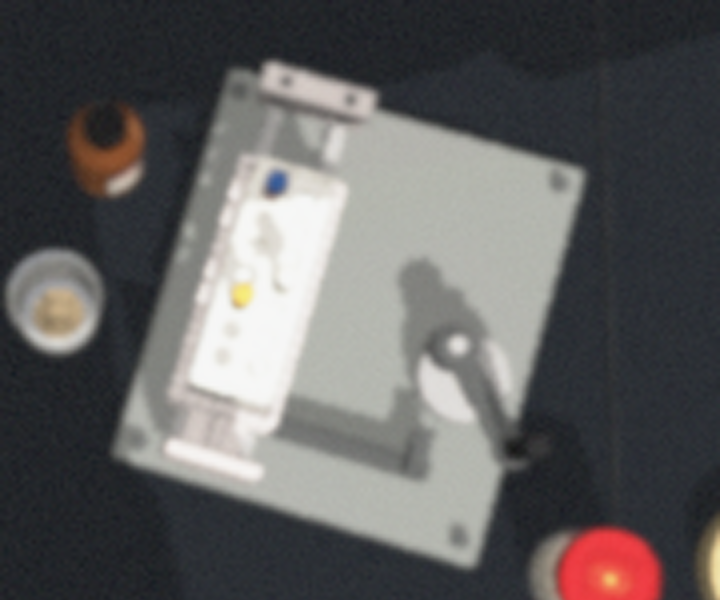

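View pics/scz.png

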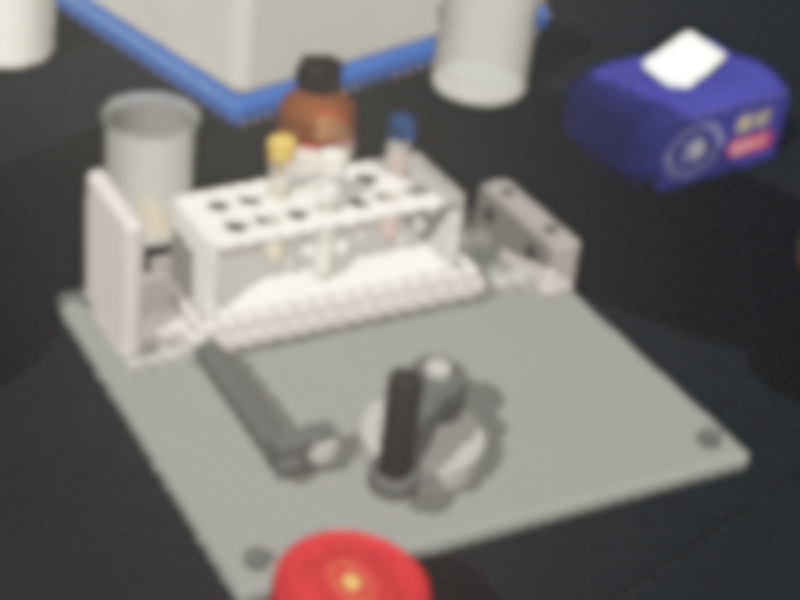

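```bash
cat >> h.py <<'E'
def plate():
    import cv2
    t=pickle.load(open("top.pkl","rb"))
    px=[(113,456),(231,67),(587,170),(472,570)]
    f=np.array([(-130,60),(150,60),(150,-190),(-130,-190)],float)
    w=np.array([onz(t,300+(x+.5)/4-.5,110+(y+.5)/4-.5,10)[:2] for x,y in px])
    fc,wc=f-f.mean(0),w-w.mean(0)
    th=np.arctan2((fc[:,0]*wc[:,1]-fc[:,1]*wc[:,0]).sum(),(fc*wc).sum())
    Rm=np.array([[np.cos(th),-np.sin(th)],[np.sin(th),np.cos(th)]])
    o=w.mean(0)-Rm@f.mean(0)
    return th,Rm,o,(w-(f@Rm.T+o))
E
python3 - <<'E'
from h import *
t=pickle.load(open("top.pkl","rb")); s=pickle.load(open("scene.pkl","rb"))
th,Rm,o,res=plate(); print(np.degrees(th),o,res)
z=lambda x,y:(300+(x+.5)/4-.5,110+(y+.5)/4-.5)
def F(p): return Rm.T@(p[:2]-o)
hub=onz(t,*z(457,347),56); print("hub f",F(hub))
post=onz(t,*z(538,443),105); print("post",post,F(post), np.degrees(np.arctan2(*(-(F(post)-[0,-130]))[::-1])), np.linalg.norm(F(post)-[0,-130]))
# scene: post top
q=lambda x,y:(290+(x+.5)/4-.5,170+(y+.5)/4-.5)
p2=onz(s,*q(403,378),105);print("post scene",p2,F(p2))
h2=onz(s,*q(440,367),56);print("hub scene",F(h2))
for n,x,y,zz in [("pl",98,178,105),("pr",140,235,105)]:
  print(n,F(onz(s,*q(x,y),zz)))
print("plate top L/R in top", F(onz(t,*z(166,447),105)),F(onz(t,*z(264,472),105)))
print("jar",F(onz(t,*z(610,577),72)),onz(t,*z(610,577),72))
print("pivot w",Rm@[0,-130]+o,"face",Rm@[-123,0]+o)
E
```

```text
-16.92566136349944 [599.83572    -19.75477714] [[ 0.21739946 -1.75338147]
 [-0.46418819  0.1720443 ]
 [ 0.43189581  0.04709693]
 [-0.18510708  1.53424024]]
hub f [  -0.43241924 -130.26446982]
post [ 497.52985698 -179.01045968  105.        ] [ -51.51009164 -182.14162756] 45.34909112324015 73.29419393703947
post scene [ 493.40584076 -181.83198135  105.        ] [ -54.63403748 -186.04155791]
hub scene [   3.60406528 -128.92627789]
pl [-120.09816631   17.12398949]
pr [-119.7050675   -41.48544015]
plate top L/R in top [-119.74687447   28.6899477 ] [-116.63787691  -31.58764689]
jar [-112.81404653 -254.41025023] [ 417.84177321 -230.30118022   72.        ]
pivot w [ 561.98872931 -144.12360481] face [482.16367536  16.05429867]
```

```bash
cat >> h.py <<'E'
def T(st):
    return R.from_euler('xyz',st["tcp_rot"],degrees=True).as_matrix(),np.array(st["tool_pos"])
E
python3 - <<'E'
from h import *
from bench import sensors
st=sensors.sense(); M,p=T(st); print(M.round(3),p)
ya=np.degrees(np.arctan2(M[1,1],M[0,1])); print("y ang",ya)
th,Rm,o,_=plate(); th=np.degrees(th)
a=np.radians(45.5); post=Rm@[-75*np.cos(a),-130-75*np.sin(a)]+o; print(post)
tan=45.5+th+180+90-360; print("tangent ang",tan)
q1=np.degrees(np.arctan2(post[1],post[0])); print("q1",q1)
for t in(tan,tan+180):
  # yaw=q1-q6+c
  c=ya-(-69.4)+(-4.9)
  for al in(0,134.5):
    q6=(q1+c-(t+al)); print(t,al,(q6+180)%360-180)
d=np.r_[post,180]-p; print("shift tool mm",M.T@d, "dist",np.linalg.norm(d))
print("turn about tool x (neg of ccw):",[-((t-ya+180)%360-180) for t in (tan,tan+180)])
E
```

```text
[[-0.001  0.43  -0.903]
 [ 0.002 -0.903 -0.43 ]
 [-1.    -0.002 -0.   ]] [ 258.01673402 -541.16154891  230.34015361]
y ang -64.51601497006902
[ 496.12393319 -179.99599854]
tangent ang -61.425661363499444
q1 -19.940999709498822
-61.425661363499444 0 41.46864668393161
-61.425661363499444 134.5 -93.03135331606839
118.57433863650056 0 -138.5313533160684
118.57433863650056 134.5 86.96864668393158
shift tool mm [  50.76199981 -223.49598689 -370.32754064] dist 435.5108771770649
turn about tool x (neg of ccw): [np.float64(-3.090353606569579), np.float64(176.90964639343042)]
```

Request:
{"op": "drive_tool", "data": {"moves": [0, -1.1, -1.85, 0, 0, 0, 0, -1.1, -1.85, 0, 0, 0, 0, -1.1, -1.85, 0, 0, 0, 0, -1.1, -1.85, 0, 0, 0, 0, -1.1, -1.85, 0, 0, 0, 0, -1.1, -1.85, 0, 0, 0, 0, -1.1, -1.85, 0, 0, 0, 0, -1.1, -1.85, 0, 0, 0, 0, -1.1, -1.85, 0, 0, 0, 0, -1.1, -1.85, 0, 0, 0, 0, -1.1, -1.85, 0, 0, 0, 0, -1.1, -1.85, 0, 0, 0, 0, -1.1, -1.85, 0, 0, 0, 0, -1.1, -1.85, 0, 0, 0, 0, -1.1, -1.85, 0, 0, 0, 0, -1.1, -1.85, 0, 0, 0, 0, -1.1, -1.85, 0, 0, 0, 0, -1.1, -1.85, 0, 0, 0, 0, -1.1, -1.85, 0, 0, 0, 0, -1.1, -1.85, -3, 0, 0], "hand": 5, "grip_force": 20}}

```text
time: 1.77
tool_pos: [497.7, -182.7, 230.8]
tcp_rot: [-53.1, 90.0, 155.3]
ft_force: [0.7, -0.3, 0.7]
finger_gap: 50.5
```

Request:
{"op": "drive_tool", "data": {"moves": [0, 0, 0, 0, 0, 0, 0, 0, 0, 0, 0, 0, 0, 0, 0, 0, 0, 0]}}

```text
time: 2.02
tool_pos: [497.2, -184.0, 230.9]
tcp_rot: [-27.4, 90.0, -178.9]
ft_force: [-0.7, -0.2, -0.4]
finger_gap: 50.0
```

```bash
cat > w.py <<'E'
import sys,cv2,pickle
from h import *
from bench import sensors,snapshot
def take(name):
    st=sensors.sense(); s=snapshot("wrist"); M,p=T(st)
    s["st"]=st; pickle.dump(s,open("wrist.pkl","wb"))
    cv2.imwrite(f"pics/{name}.png",s["image"][:,:,::-1]); return st,s
def wonz(s,u,v,z):
    M,p=T(s["st"]); m=np.array(s["mount"])
    d=np.linalg.inv(s["camera_matrix"])@[u,v,1]
    e=M@m[:3,3]+p; d=M@m[:3,:3]@d
    return e+d*(z-e[2])/d[2]
if __name__=="__main__":
    st,s=take(sys.argv[1]); print(st["tool_pos"],st["finger_gap"],st["ft_force"]); print(np.array(s["mount"]).round(3))
    t=snapshot("top"); pickle.dump(t,open("top2.pkl","wb"))
E
python3 w.py w1
```

```text
[ 497.15299459 -183.98364749  230.9085251 ] 50.02116921153316 [-0.74951381 -0.15956687 -0.35961255]
[[-1.00000e-03 -3.19000e-01  9.48000e-01 -1.43332e+02]
 [ 1.00000e+00  0.00000e+00  1.00000e-03  6.36000e-01]
 [-1.00000e-03  9.48000e-01  3.19000e-01 -8.18470e+01]
 [ 0.00000e+00  0.00000e+00  0.00000e+00  1.00000e+00]]
```

View pics/w1.png

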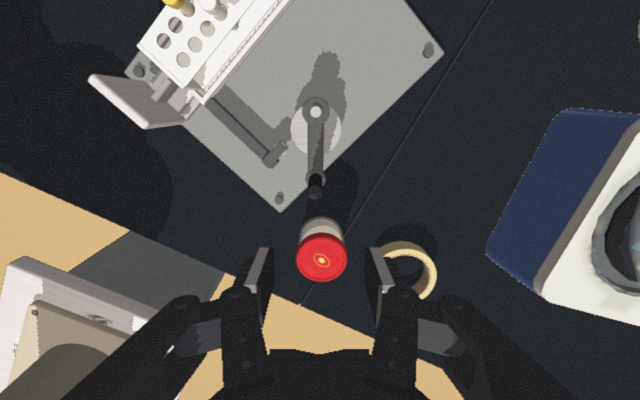

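Run:
```python
from w import *
s=pickle.load(open("wrist.pkl","rb"))
c=s["image"][80:220,260:380,::-1]; cv2.imwrite("pics/w1z.png",cv2.resize(c,None,fx=4,fy=4,interpolation=cv2.INTER_CUBIC))
th,Rm,o,_=plate(); F=lambda p:Rm.T@(p[:2]-o)
M,p=T(s["st"]); print(np.degrees(np.arctan2(M[1,1],M[0,1])))
post=wonz(s,315,193,105);hub=wonz(s,316,111,56)
print(post,F(post),hub,F(hub)); d=post-hub; print(np.hypot(*d[:2]),np.degrees(np.arctan2(d[1],d[0])))
print("tool delta",M.T@(post-p))
```

```text
-61.53196396495863
[ 495.48495564 -181.47487403  105.        ] [ -52.74894791 -185.09462514] [ 562.75115322 -145.8297382    56.        ] [   1.22610602 -131.4102643 ]
76.12697974788968 -152.08036633234096
tool delta [125.90988334  -2.95028229   0.17350318]
```

View pics/w1z.png

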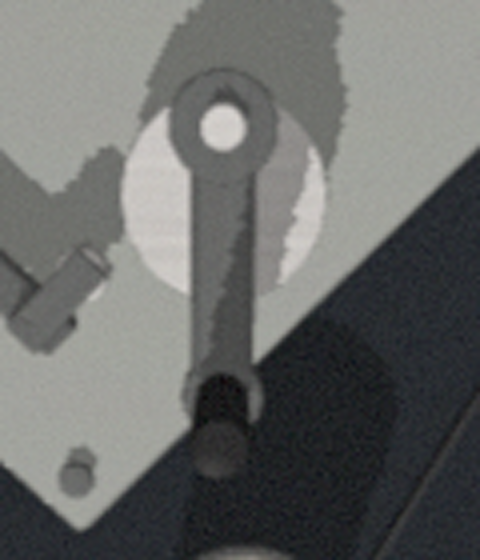

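Request:
{"op": "drive_tool", "data": {"moves": [2, -0.3, 0, 0, 0, 0, 2, 0, 0, 0, 0, 0, 2, 0, 0, 0, 0, 0, 2, 0, 0, 0, 0, 0, 2, 0, 0, 0, 0, 0, 2, 0, 0, 0, 0, 0, 2, 0, 0, 0, 0, 0, 2, 0, 0, 0, 0, 0, 0.8, 0, 0, 0, 0, 0, 0, 0, 0, 0, 0, 0, 0, 0, 0, 0, 0, 0]}}

```text
time: 3.03
tool_pos: [495.8, -181.6, 63.5]
tcp_rot: [-47.4, 90.0, 161.0]
ft_force: [0.0, -0.5, 0.8]
finger_gap: 50.0
```

Request:
{"op": "drive_tool", "data": {"moves": [0, 0, 0, 0, 0, 0, 0, 0, 0, 0, 0, 0, 0, 0, 0, 0, 0, 0, 0, 0, 0, 0, 0, 0], "hand": 2.4}}

```text
time: 3.37
tool_pos: [496.8, -181.5, 64.3]
tcp_rot: [125.6, 89.9, -25.9]
ft_force: [-0.0, -0.3, -0.3]
finger_gap: 23.9
```

```bash
python3 w.py w2
```

```text
[ 496.751834   -181.46712615   64.30449965] 23.87396187339827 [-0.01432842 -0.29370328 -0.30957684]
[[-1.00000e-03 -3.19000e-01  9.48000e-01 -1.43332e+02]
 [ 1.00000e+00  0.00000e+00  1.00000e-03  6.37000e-01]
 [-1.00000e-03  9.48000e-01  3.19000e-01 -8.18480e+01]
 [ 0.00000e+00  0.00000e+00  0.00000e+00  1.00000e+00]]
```

View pics/w2.png

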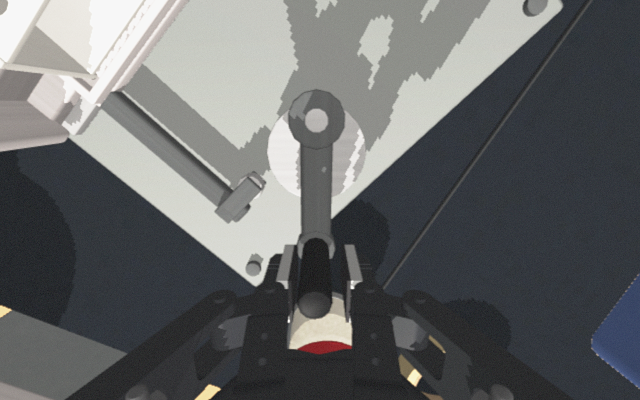

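Request:
{"op": "drive_tool", "data": {"moves": [0, 0.588, -0.023, -4.5, 0, 0, 0, 0.588, -0.023, -4.5, 0, 0, 0, 0.588, -0.023, -4.5, 0, 0, 0, 0.588, -0.023, -4.5, 0, 0, 0, 0.588, -0.023, -4.5, 0, 0, 0, 0.588, -0.023, -4.5, 0, 0, 0, 0.588, -0.023, -4.5, 0, 0, 0, 0.588, -0.023, -4.5, 0, 0, 0, 0.588, -0.023, -4.5, 0, 0, 0, 0.588, -0.023, -4.5, 0, 0, 0, 0, 0, 0, 0, 0, 0, 0, 0, 0, 0, 0], "grip_force": 60}}

```text
time: 4.47
tool_pos: [540.6, -217.1, 63.1]
tcp_rot: [-98.6, 90.0, 154.7]
ft_force: [0.3, 0.6, 0.2]
finger_gap: 24.3
```

```bash
python3 w.py w3
python3 - <<'E'
from w import *
s=pickle.load(open("wrist.pkl","rb"));M,p=T(s["st"]);th,Rm,o,_=plate()
f=Rm.T@(p[:2]-o)-[0,-130]; print("tcp rel pivot",f,np.hypot(*f),"alpha tcp",np.degrees(np.arctan2(-f[1],-f[0])),"z-axis alpha",np.degrees(np.arctan2(M[1,2],M[0,2])-th)+180)
E
```

```text
[ 540.60143287 -217.13754636   63.10809315] 24.325168558335935 [0.30961265 0.62701059 0.20893089]
[[-1.00000e-03 -3.20000e-01  9.48000e-01 -1.43332e+02]
 [ 1.00000e+00  0.00000e+00  1.00000e-03  2.49000e-01]
 [-1.00000e-03  9.48000e-01  3.20000e-01 -8.14820e+01]
 [ 0.00000e+00  0.00000e+00  0.00000e+00  1.00000e+00]]
tcp rel pivot [  0.79573062 -76.07771634] 76.08187767167159 alpha tcp 90.59926014933279 z-axis alpha 90.3061555574701
```

View pics/w3.png

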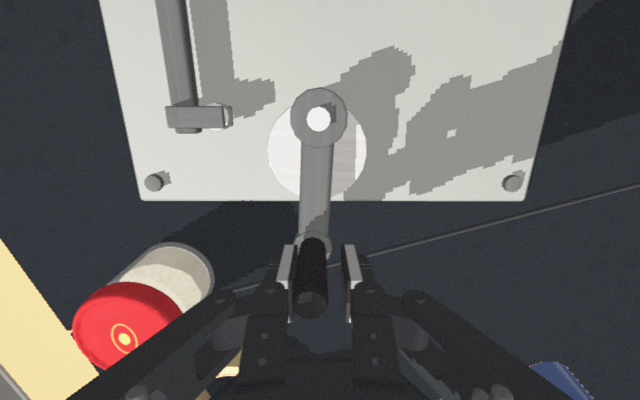

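Request:
{"op": "drive_tool", "data": {"moves": [0, 0.588, -0.023, -4.5, 0, 0, 0, 0.588, -0.023, -4.5, 0, 0, 0, 0.588, -0.023, -4.5, 0, 0, 0, 0.588, -0.023, -4.5, 0, 0, 0, 0.588, -0.023, -4.5, 0, 0, 0, 0.588, -0.023, -4.5, 0, 0, 0, 0.588, -0.023, -4.5, 0, 0, 0, 0.588, -0.023, -4.5, 0, 0, 0, 0.588, -0.023, -4.5, 0, 0, 0, 0.588, -0.023, -4.5, 0, 0, 0, 0, 0, 0, 0, 0, 0, 0, 0, 0, 0, 0]}}

```text
time: 5.57
tool_pos: [597.5, -211.5, 63.2]
tcp_rot: [-63.3, 90.0, -125.0]
ft_force: [-2.0, -0.3, -0.5]
finger_gap: 23.9
```

Request:
{"op": "drive_tool", "data": {"moves": [0, 0.588, -0.023, -4.5, 0, 0, 0, 0.588, -0.023, -4.5, 0, 0, 0, 0.588, -0.023, -4.5, 0, 0, 0, 0.588, -0.023, -4.5, 0, 0, 0, 0.588, -0.023, -4.5, 0, 0, 0, 0.588, -0.023, -4.5, 0, 0, 0, 0.588, -0.023, -4.5, 0, 0, 0, 0.588, -0.023, -4.5, 0, 0, 0, 0.588, -0.023, -4.5, 0, 0, 0, 0.588, -0.023, -4.5, 0, 0, 0, 0, 0, 0, 0, 0, 0, 0, 0, 0, 0, 0]}}

```text
time: 6.57
tool_pos: [634.0, -167.3, 63.4]
tcp_rot: [-20.0, 89.9, -36.7]
ft_force: [-0.1, -2.7, -2.0]
finger_gap: 23.6
```

```bash
python3 w.py w4
python3 - <<'E'
from w import *
s=pickle.load(open("wrist.pkl","rb"));M,p=T(s["st"]);th,Rm,o,_=plate();print(s["st"]["joint_pos"])
f=Rm.T@(p[:2]-o)-[0,-130]; print("tcp rel pivot",f,np.hypot(*f),"alpha tcp",np.degrees(np.arctan2(-f[1],-f[0])),"z-axis alpha",np.degrees(np.arctan2(M[1,2],M[0,2])-th)+180)
E
```

```text
[ 633.9685917  -167.2987048    63.39283251] 23.596176491031844 [-0.06163    -2.67302182 -2.04737249]
[[ 1.00000e-03 -3.20000e-01  9.48000e-01 -1.43332e+02]
 [ 1.00000e+00  1.00000e-03 -0.00000e+00 -6.52000e-01]
 [-1.00000e-03  9.48000e-01  3.20000e-01 -8.18830e+01]
 [ 0.00000e+00  0.00000e+00  0.00000e+00  1.00000e+00]]
[-1.92501406e+01  2.32548148e+01  8.46803620e+01 -2.14276684e-02
  7.20000587e+01 -9.25314448e+01]
tcp rel pivot [75.60891457 -1.21568335] 75.61868716376965 alpha tcp 179.0788450761736 z-axis alpha 180.2135884213862
```

View pics/w4.png

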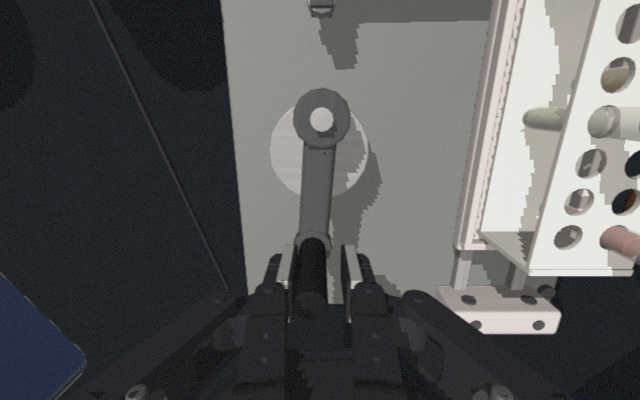

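Request:
{"op": "drive_tool", "data": {"moves": [0, 0.26, -0.005, -2, 0, 0, 0, 0.26, -0.005, -2, 0, 0, 0, 0, 0, 0, 0, 0, 0, 0, 0, 0, 0, 0]}}

```text
time: 7.0
tool_pos: [635.2, -162.6, 63.5]
tcp_rot: [-43.1, 89.9, -55.7]
ft_force: [-0.4, -5.0, -0.5]
finger_gap: 24.1
```

```bash
python3 w.py w5
python3 - <<'E'
from w import *
s=pickle.load(open("wrist.pkl","rb"));M,p=T(s["st"]);th,Rm,o,_=plate()
f=Rm.T@(p[:2]-o)-[0,-130]; print("tcp rel pivot",f,"alpha tcp",np.degrees(np.arctan2(-f[1],-f[0])))
c=s["image"][60:330,220:460,::-1]; cv2.imwrite("pics/w5z.png",cv2.resize(c,None,fx=2.2,fy=2.2,interpolation=cv2.INTER_CUBIC))
E
```

```text
[ 635.16233387 -162.58820679   63.46077783] 24.05388914758838 [-0.36346509 -4.99346503 -0.48569664]
[[ 1.00000e-03 -3.20000e-01  9.48000e-01 -1.43332e+02]
 [ 1.00000e+00  1.00000e-03 -0.00000e+00 -6.68000e-01]
 [-1.00000e-03  9.48000e-01  3.20000e-01 -8.19300e+01]
 [ 0.00000e+00  0.00000e+00  0.00000e+00  1.00000e+00]]
tcp rel pivot [75.37957719  3.63830637] alpha tcp -177.23667929637705
```

View pics/w5z.png

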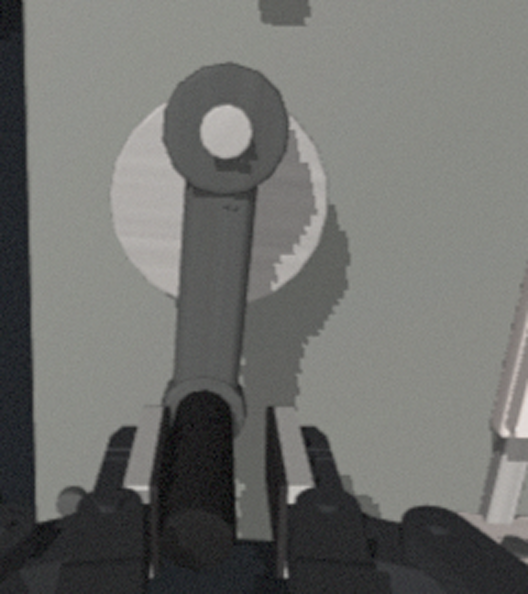

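Request:
{"op": "drive_tool", "data": {"moves": [0, -0.35, 0, 0, 0, 0, 0, 0, 0, 0, 0, 0, -1.5, 0, 0, 0, 0, 0, -2, 0, 0, 0, 0, 0, -2, 0, 0, 0, 0, 0, -2, 0, 0, 0, 0, 0, -2, 0, 0, 0, 0, 0, -2, 0, 0, 0, 0, 0, -2, 0, 0, 0, 0, 0, -2, 0, 0, 0, 0, 0, 0, 0, 0, 0, 0, 0, 0, 0, 0, 0, 0, 0]}}

```text
time: 8.1
tool_pos: [635.5, -165.2, 221.4]
tcp_rot: [-1.2, 89.7, -13.8]
ft_force: [-0.2, -0.3, -0.6]
finger_gap: 23.8
```

```bash
python3 w.py w6
python3 - <<'E'
import cv2,pickle
s=pickle.load(open("wrist.pkl","rb"))
c=s["image"][60:330,200:440,::-1]; cv2.imwrite("pics/w6z.png",cv2.resize(c,None,fx=2.2,fy=2.2,interpolation=cv2.INTER_CUBIC))
E
```

```text
[ 635.51692743 -165.15859494  221.40919626] 23.815271647131894 [-0.1596276  -0.26917769 -0.58690873]
[[ 1.00000e-03 -3.20000e-01  9.48000e-01 -1.43331e+02]
 [ 1.00000e+00  1.00000e-03 -0.00000e+00 -6.68000e-01]
 [-1.00000e-03  9.48000e-01  3.20000e-01 -8.19280e+01]
 [ 0.00000e+00  0.00000e+00  0.00000e+00  1.00000e+00]]
```

View pics/w6z.png

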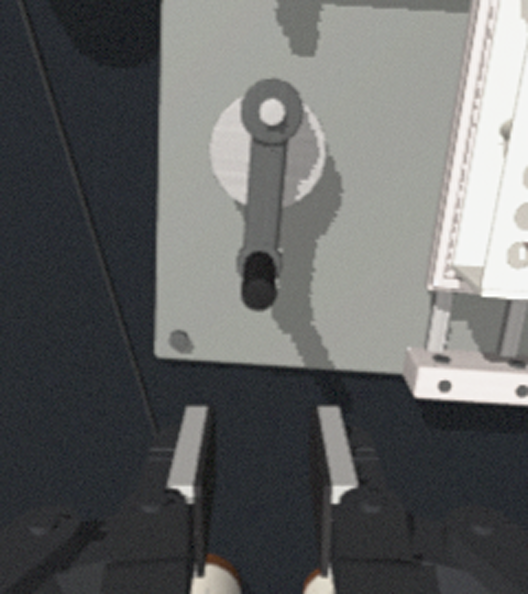

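Run:
```python
from w import *
s=pickle.load(open("wrist.pkl","rb"));th,Rm,o,_=plate()
z=lambda x,y:((x+.5)/2.2-.5+200,(y+.5)/2.2-.5+60)
F=lambda p:Rm.T@(p[:2]-o)
P=wonz(s,*z(259,292),105);H=wonz(s,*z(272,112),56);E1=wonz(s,*z(163,10),10);E2=wonz(s,*z(156,345),10)
B1=wonz(s,*z(249,190),52);B2=wonz(s,*z(285,190),52)
L=wonz(s,*z(259,262),52)
print("post",F(P),"hub",F(H),"edge",F(E1),F(E2),"basepost",F(L))
d=F(P)-F(H);print("alpha",180+np.degrees(np.arctan2(d[1],d[0])), "using pivot",180+np.degrees(np.arctan2(F(P)[1]+130,F(P)[0])))
e=F(E2)-F(E1);print("edge ang",np.degrees(np.arctan2(e[1],e[0])))
d=F(L)-F(H);print("a2",180+np.degrees(np.arctan2(d[1],d[0])))
# next target
M,p=T(s["st"]); q1=0
face=Rm@[-123,0]+o; pre=Rm@[-155,0]+o; print("face",face,"pre",pre)
print("y ang",np.degrees(np.arctan2(M[1,1],M[0,1])),"tool delta to pre",M.T@(np.r_[pre,220]-p))
```

```text
post [  74.00558095 -131.07066452] hub [   0.74285168 -130.815211  ] edge [ -43.59080693 -189.86604169] [ 141.69130136 -189.20433472] basepost [  74.29945053 -131.34020715]
alpha 179.80022107357053 using pivot 179.17113982449607
edge ang 0.20462232050797768
a2 179.59106927869337
face [482.16367536  16.05429867] pre [451.54981008  25.37048099]
y ang 77.48414478033372 tool delta to pre [   0.39739544  146.13402338 -220.88889551]
```

Request:
{"op": "drive_tool", "data": {"moves": [0, 0.98, -1.47, 0, 0, 0, 0, 0.98, -1.47, 0, 0, 0, 0, 0.98, -1.47, 0, 0, 0, 0, 0.98, -1.47, 0, 0, 0, 0, 0.98, -1.47, 0, 0, 0, 0, 0.98, -1.47, 0, 0, 0, 0, 0.98, -1.47, 0, 0, 0, 0, 0.98, -1.47, 0, 0, 0, 0, 0.98, -1.47, 0, 0, 0, 0, 0.98, -1.47, 0, 0, 0, 0, 0.98, -1.47, 0, 0, 0, 0, 0.98, -1.47, 0, 0, 0, 0, 0.98, -1.47, 0, 0, 0, 0, 0.98, -1.47, 0, 0, 0, 0, 0.88, -1.47, 4.4, 0, 0, 0, 0, 0, 0, 0, 0, 0, 0, 0, 0, 0, 0, 0, 0, 0, 0, 0, 0], "hand": 0, "grip_force": 30}}

```text
time: 9.7
tool_pos: [450.6, 24.9, 217.6]
tcp_rot: [-154.7, 89.9, -171.6]
ft_force: [0.2, 0.2, -0.1]
finger_gap: 0.0
```

```bash
cat > c.py <<'E'
from w import *
s=pickle.load(open("wrist.pkl","rb"));th,Rm,o,_=plate();M,p=T(s["st"])
print("tcp f",Rm.T@(p[:2]-o),p[2],"yang f",np.degrees(np.arctan2(M[1,1],M[0,1])-th))
E
python3 w.py w7;python3 c.py
```

```text
[450.62967649  24.94114768 217.63195033] 0.020842621021355104 [ 0.24788423  0.1591416  -0.11457273]
[[ 1.00000e-03 -3.20000e-01  9.48000e-01 -1.43332e+02]
 [ 1.00000e+00  1.00000e-03 -0.00000e+00 -6.51000e-01]
 [-1.00000e-03  9.48000e-01  3.20000e-01 -8.18830e+01]
 [ 0.00000e+00  0.00000e+00  0.00000e+00  1.00000e+00]]
tcp f [-155.75528433   -0.67861514] 217.63195032882152 yang f 90.10308234233747
```

View pics/w7.png

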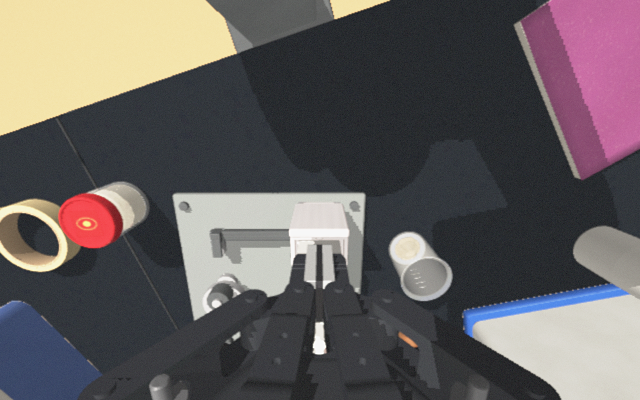

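Request:
{"op": "drive_tool", "data": {"moves": [2, 0, -0.8, 0, 0, 0, 2, 0, 0, 0, 0, 0, 2, 0, 0, 0, 0, 0, 2, 0, 0, 0, 0, 0, 2, 0, 0, 0, 0, 0, 2, 0, 0, 0, 0, 0, 2, 0, 0, 0, 0, 0, 1, 0, 0, 0, 0, 0, 0, 0, 0, 0, 0, 0, 0, 0, 0, 0, 0, 0]}}

```text
time: 10.63
tool_pos: [442.9, 27.2, 68.2]
tcp_rot: [-165.8, 89.9, 177.2]
ft_force: [-0.0, 0.3, 0.6]
finger_gap: -0.3
```

```bash
python3 w.py w8;python3 c.py
```

```text
[442.92325321  27.22465011  68.189467  ] -0.3265162554625463 [-0.04763639  0.32866232  0.60435334]
[[ 1.00000e-03 -3.20000e-01  9.48000e-01 -1.43332e+02]
 [ 1.00000e+00  1.00000e-03 -0.00000e+00 -6.51000e-01]
 [-1.00000e-03  9.48000e-01  3.20000e-01 -8.18820e+01]
 [ 0.00000e+00  0.00000e+00  0.00000e+00  1.00000e+00]]
tcp f [-163.79268836   -0.73760291] 68.18946700436274 yang f 89.9963046801013
```

View pics/w8.png

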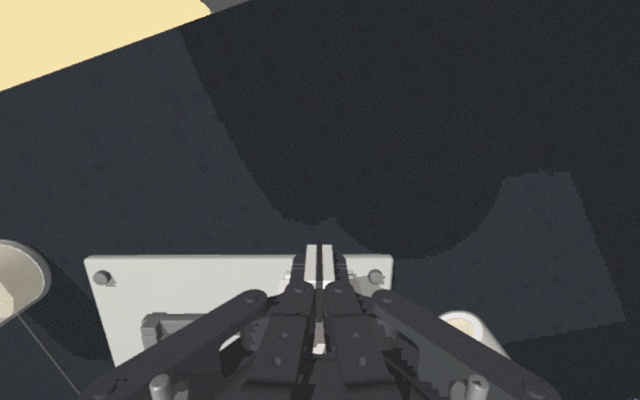

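Request:
{"op": "drive_tool", "data": {"moves": [0, 0.07, 0.4, 0, 0, 0, 0, 0, 0.4, 0, 0, 0, 0, 0, 0.4, 0, 0, 0, 0, 0, 0.3, 0, 0, 0, 0, 0, 0.3, 0, 0, 0, 0, 0, 0.2, 0, 0, 0, 0, 0, 0.2, 0, 0, 0, 0, 0, 0.2, 0, 0, 0, 0, 0, 0.2, 0, 0, 0, 0, 0, 0.2, 0, 0, 0, 0, 0, 0.2, 0, 0, 0, 0, 0, 0.2, 0, 0, 0, 0, 0, 0.2, 0, 0, 0, 0, 0, 0.2, 0, 0, 0, 0, 0, 0.2, 0, 0, 0, 0, 0, 0.2, 0, 0, 0]}}

```text
time: 12.07
tool_pos: [481.6, 16.6, 68.2]
tcp_rot: [169.5, 90.0, 152.6]
ft_force: [-2.2, 0.8, 2.5]
finger_gap: -0.1
```

Request:
{"op": "drive_tool", "data": {"moves": [0, 0, 0.2, 0, 0, 0, 0, 0, 0.2, 0, 0, 0, 0, 0, 0.2, 0, 0, 0, 0, 0, 0.2, 0, 0, 0]}}

```text
time: 12.4
tool_pos: [489.3, 14.2, 68.2]
tcp_rot: [159.5, 90.0, 142.6]
ft_force: [-2.5, 1.6, 0.8]
finger_gap: 0.0
```

```bash
python3 w.py w9;python3 c.py
python3 - <<'E'
import pickle,cv2
t=pickle.load(open("top2.pkl","rb"))
c=t["image"][110:260,300:480,::-1]; cv2.imwrite("pics/t9.png",cv2.resize(c,None,fx=4,fy=4,interpolation=cv2.INTER_CUBIC))
E
```

```text
[489.34434389  14.1954933   68.2420757 ] 0.023631386407752707 [-2.49080692  1.55059646  0.78527978]
[[ 1.00000e-03 -3.20000e-01  9.48000e-01 -1.43332e+02]
 [ 1.00000e+00  1.00000e-03 -0.00000e+00 -6.50000e-01]
 [-1.00000e-03  9.48000e-01  3.20000e-01 -8.18810e+01]
 [ 0.00000e+00  0.00000e+00  0.00000e+00  1.00000e+00]]
tcp f [-115.5892191    0.312225 ] 68.2420757038279 yang f 90.01259830633005
```

View pics/t9.png

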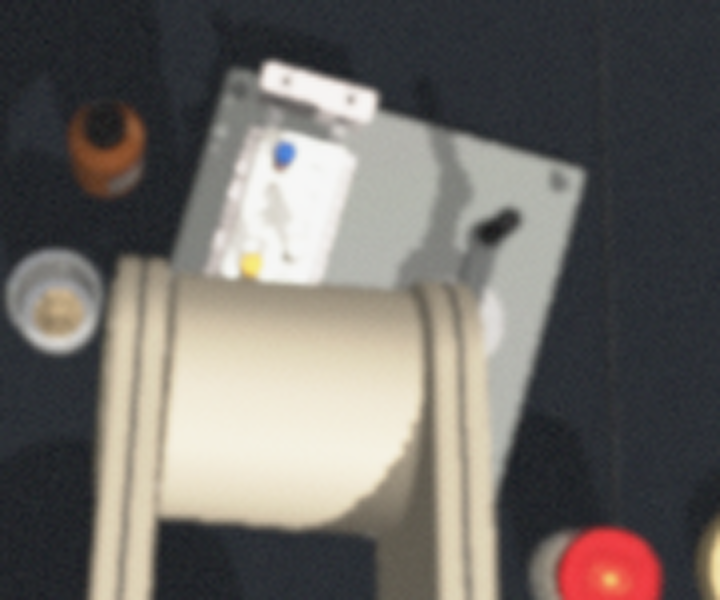

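Request:
{"op": "drive_tool", "data": {"moves": [0, 0, 0.2, 0, 0, 0, 0, 0, 0.2, 0, 0, 0, 0, 0, 0.2, 0, 0, 0, 0, 0, 0.2, 0, 0, 0, 0, 0, 0.2, 0, 0, 0, 0, 0, 0.2, 0, 0, 0, 0, 0, 0.2, 0, 0, 0, 0, 0, 0.1, 0, 0, 0, 0, 0, 0.1, 0, 0, 0, 0, 0, 0, 0, 0, 0]}}

```text
time: 13.33
tool_pos: [504.8, 9.5, 68.3]
tcp_rot: [6.9, 90.0, -10.0]
ft_force: [-1.6, 0.4, -0.8]
finger_gap: 0.1
```

Request:
{"op": "drive_tool", "data": {"moves": [0, 0, 0.1, 0, 0, 0, 0, 0, 0.1, 0, 0, 0, 0, 0, 0, 0, 0, 0]}}

```text
time: 13.58
tool_pos: [506.6, 8.9, 68.3]
tcp_rot: [11.8, 90.0, -5.2]
ft_force: [-0.9, 0.8, -0.4]
finger_gap: -0.1
```

Request:
{"op": "drive_tool", "data": {"moves": [0, 0, 0.1, 0, 0, 0, 0, 0, 0.1, 0, 0, 0, 0, 0, 0, 0, 0, 0]}}

```text
time: 13.83
tool_pos: [508.5, 8.3, 68.3]
tcp_rot: [10.8, 90.0, -6.1]
ft_force: [-2.0, 0.4, -0.1]
finger_gap: 0.3
```

Request:
{"op": "drive_tool", "data": {"moves": [0, 0, 0.1, 0, 0, 0, 0, 0, 0.1, 0, 0, 0]}}

```text
time: 14.0
tool_pos: [509.6, 8.0, 68.2]
tcp_rot: [-177.2, 89.9, 165.9]
ft_force: [-12.2, 3.7, 8.5]
finger_gap: 0.3
```

Request:
{"op": "drive_tool", "data": {"moves": [0, 0, 0.1, 0, 0, 0, 0, 0, 0, 0, 0, 0]}}

```text
time: 14.17
tool_pos: [509.6, 8.0, 68.2]
tcp_rot: [-175.3, 89.8, 167.8]
ft_force: [-12.9, 4.8, 9.9]
finger_gap: -0.1
```

Request:
{"op": "drive_tool", "data": {"moves": [0, 0, 0.1, 0, 0, 0, 0, 0, 0, 0, 0, 0]}}

```text
time: 14.33
tool_pos: [509.5, 8.0, 68.2]
tcp_rot: [-175.3, 89.6, 167.8]
ft_force: [-18.8, 4.8, 15.6]
finger_gap: 0.1
```

Request:
{"op": "drive_tool", "data": {"moves": [0, 0, -0.5, 0, 0, 0, 0, 0, -1, 0, 0, 0, 0, 0, -1.5, 0, 0, 0, 0, 0, -1, 0, 0, 0, -2, 0, 0, 0, 0, 0, -2, 0, 0, 0, 0, 0, -2.5, 0, 0, 0, 0, 0, -2.5, 0, 0, 0, 0, 0, -2.5, 0, 0, 0, 0, 0, -2.5, 0, 0, 0, 0, 0, -2, 0, 0, 0, 0, 0, 0, 0, -3, 0, 0, 0, 0, 0, -3, 0, 0, 0, 0, 0, -3, 0, 0, 0, 0, 0, -3, 0, 0, 0, 0, 0, 0, 0, 0, 0, 0, 0, 0, 0, 0, 0]}}

```text
time: 15.75
tool_pos: [359.2, 53.9, 229.1]
tcp_rot: [13.3, 89.8, -3.5]
ft_force: [0.3, -0.3, -0.2]
finger_gap: -0.2
```

```bash
python3 w.py w10;python3 c.py
python3 - <<'E'
import pickle,cv2
from bench import snapshot
t=pickle.load(open("top2.pkl","rb"))
c=t["image"][110:260,300:480,::-1]; cv2.imwrite("pics/t10.png",cv2.resize(c,None,fx=4,fy=4,interpolation=cv2.INTER_CUBIC))
s=snapshot("scene");pickle.dump(s,open("scene2.pkl","wb"))
c=s["image"][170:320,290:490,::-1]; cv2.imwrite("pics/s10.png",cv2.resize(c,None,fx=4,fy=4,interpolation=cv2.INTER_CUBIC))
E
```

```text
[359.21345463  53.94454605 229.06764077] -0.24412590308278515 [ 0.29296182 -0.28782795 -0.24310727]
[[ 1.00000e-03 -3.20000e-01  9.48000e-01 -1.43332e+02]
 [ 1.00000e+00  1.00000e-03 -0.00000e+00 -6.50000e-01]
 [-1.00000e-03  9.48000e-01  3.20000e-01 -8.18790e+01]
 [ 0.00000e+00  0.00000e+00  0.00000e+00  1.00000e+00]]
tcp f [-251.65543579    0.45438299] 229.0676407677548 yang f 90.05807407918051
```

View pics/t10.png

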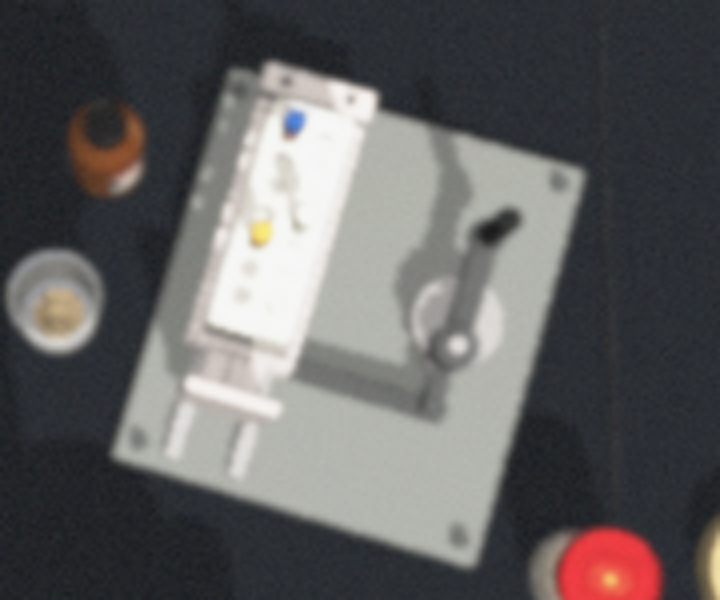

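View pics/s10.png

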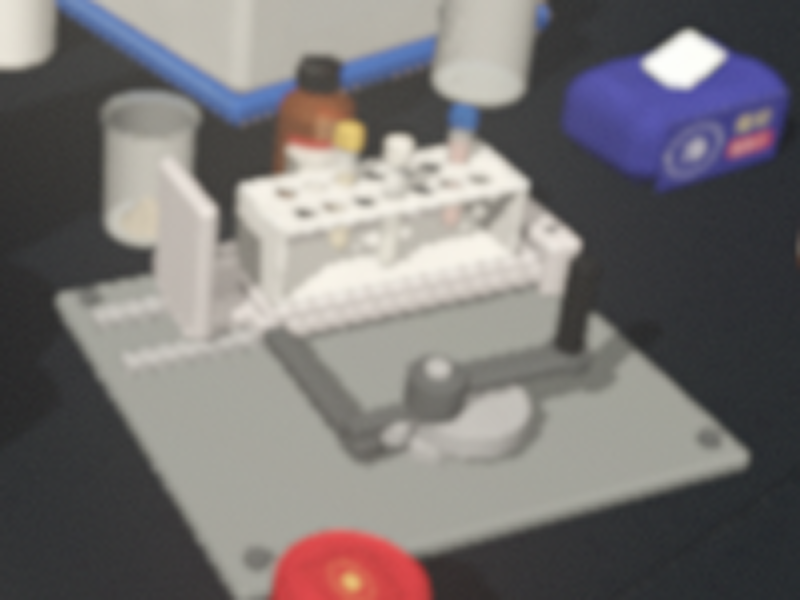

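View pics/w10.png

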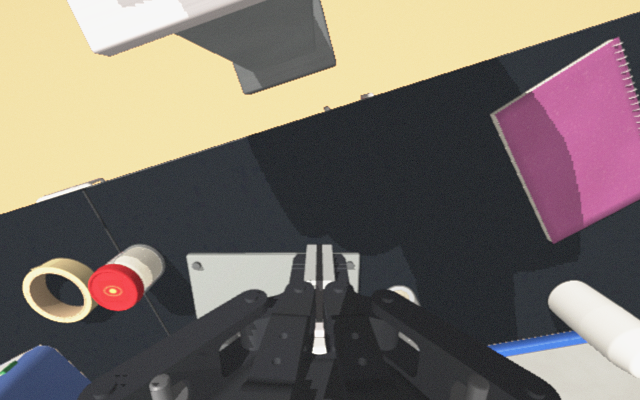

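Run:
```python
from h import *
t=pickle.load(open("top.pkl","rb"));th,Rm,o,_=plate()
z=lambda x,y:(300+(x+.5)/4-.5,110+(y+.5)/4-.5)
F=lambda x,y,zz:Rm.T@(onz(t,*z(x,y),zz)[:2]-o)
print(F(185,384,105)-F(166,447,105),F(283,411,105)-F(264,472,105))
print("blue",F(293,123,114)-F(276,184,114),"yellow",F(261,232,114)-F(242,295,114))
P=F(510,218,105);H=F(457,347,56);d=P-H;print("post",P,H,180+np.degrees(np.arctan2(d[1],d[0])))
```

```text
[39.80005036  0.17129416] [38.50289017 -0.43557446]
blue [39.32199458  0.90233007] yellow [40.23487144  0.09628099]
post [  75.4146838  -129.79645592] [  -0.43241924 -130.26446982] 180.3535386293012
```

Shift ≈ 40 mm with rigid contact at the stop, lever at about 180°, and the arm is clear; handing in.

Run:
```python
from bench import r,sensors
print(r.hand_in()); s=sensors.sense(); print(s["time"],s["tool_pos"],s["ft_force"])
```

```text
the job is handed in; nothing more can be done
None
the job is handed in; nothing more can be done
```

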